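# Close up the instrument chest

### The job

Close up the small wooden instrument chest for the day: with closed fingertips push its two drawers fully home, and only after both are in, push the raised lid down until it is fully shut. Push gently: do not shove the chest along the table, tip it or lift it. Leave the loose things round it where they stand, and pick nothing up.

Things in the scene. Friction and masses are not known exactly. Their poses are not given: they have to be found in the camera images.
- chest: wooden instrument chest, loose on the table on four rubber feet, about 4.9 kg in all (4.1 to 5.7); it slides if pushed with more than roughly 20 N. Origin: centre of its underside. Its -x is the front, +y its left as one faces +x, z up. Carcass 140 mm deep (x -70 to +70), 210 mm wide (y -105 to +105), walls up to z = 86 mm; with the lid shut its top is at z = 102 mm
- left_drawer (a joint): how far the left drawer (y 2 to 100 mm in the chest frame) stands open, m: 0 fully home, grows as it comes out towards chest -x, at most 0.09, starts 0.03 to 0.055. Stiff slide, about 2 N to move, stays where it is left
- right_drawer (a joint): the same for the right drawer (y -100 to -2 mm in the chest frame)
- left_drawer_front (a point): point on the left drawer: middle of its front in y, 34 mm above the chest's underside (mid height), in the plane of the pull's outer face. The front panel is 99 mm wide and 44 mm high (z 12 to 56 mm). The pull is a steel lip 60 mm wide (y) and 8 mm high near the top (z 46 to 54 mm) standing 8 mm out of the panel; push on the lip or on the panel. Site axes are the chest's
- right_drawer_front (a point): the same point on the right drawer
- lid (a joint): lid angle, rad: 0 shut flat, grows as the front edge is raised, at most 1.6; starts 1.1 to 1.3. Stiff friction hinge: the lid stays where it is left and takes 1 to 2 N at the free edge all the way down
- lid_edge (a point): middle of the lid's free (front) edge on its outer, upper face. The lid is a board 146 mm from hinge line to free edge, 214 mm wide, 16 mm thick with its skirt. Site axes turn with the lid: z is the outward normal of the outer face, x runs from the free edge to the hinge, y along the edge
- lid_hinge (a point): middle of the hinge line, on the chest's rear upper edge (x = +70, z = 86 mm in the chest frame); the hinge line is parallel to chest y. The lid's outer face lies 16 mm off this line along the lid's normal. Axes turn with the lid
- v_block: loose bystander: plain steel V-block, 45 x 42 x 30 mm high. Origin: centre of its underside. To be left alone
- tall_bush: loose bystander: plain steel bush standing upright, 34 mm across, 22 mm high. Origin: centre of its underside. To be left alone
- block: loose bystander: plain steel gauge block standing on end, 30 x 22 x 35 mm high. Origin: centre of its underside. To be left alone
- micrometer: loose bystander: micrometer lying flat, 46 x 134 x 17 mm, long along its y. Origin: centre of its underside. To be left alone
- stapler: loose bystander: desk stapler, 34 x 130 x 43 mm high, long along its y. Origin: centre of its underside. To be left alone
- stamp: loose bystander: hand stamp standing upright, 25 x 50 x 67 mm high. Origin: centre of its underside. To be left alone

How it is judged:
By the outcome, as a careful person would: the job done as asked, in the order asked, and still so for the second after the job is handed in, with the robot touching nothing.
It also fails if it takes over 61 s, if anything falls off the work surface, if the arm or the gripper's body presses on something with over 40 N, if the wrist force passes 120 N, or if a joint passes its speed limit or range.

### The arm

A 6-joint arm with a two-finger parallel gripper is mounted at the origin on a cart in front of the work surface, level with it; the furniture and walls round the work are solid. World frame = base frame: x ahead of the robot, y to its left, z up, the work surface at z = 0. Lengths are in m, angles in rad, forces in N, time in s.
With the tool pointing down it reaches from about 0.325 to 0.75 m from the base axis. Payload 7.6 kg.
Tool frame: the origin (TCP) lies midway between the tips of the shut fingers; the grasp point (between the pads) lies 19 mm behind it; z points along the fingers, y is the direction in which the jaws open and shut (so a half turn about z gives the same grasp; the last joint's range is limited). The gripper opens to 85 mm and grips with 20 to 120 N. Pads are 22 mm wide; open, the fingers measure 114 mm over their backs; the gripper's body (76 mm by 85 mm) begins 54 mm behind the grasp point. The pads swing forward as they close: fully open they stand 13 mm farther back than shut.
Start: joints at [-1.335, 0.052, 1.401, -0, 1.689, -0.07], TCP at [0.158, -0.501, 0.231] pointing down, gripper open.
Joint ranges: [-2.9, 2.9], [-0.91, 2.17], [0.12, 2.37], [-1.06, 4.2], [0.26, 2.73], [-2.93, 2.93]. Speed limits (rad/s): [2.57, 2.57, 3.01, 3.14, 3.14, 3.14].

### API

Orientations are given as a unit quaternion [w, x, y, z].
In Python, from cell import arm gives the robot as it stands.
- The arm moves only by the tool carry_out, never from a script. Its argument "series" is a list of rows, each a list of 7 numbers: the shift along the world's x, y, z in cm, then the turn, a rotation vector about the world's x, y, z in rad, then the closure, from 0 (fully open) to 1 (shut). In form: [[tx, ty, tz, rx, ry, rz, hand], ...]. A call has 1 to 12 rows; each row shifts and turns the commanded pose from where the row before left it; what a row does not reach is not made up. A row lasts 1/8 s, in which the tool goes at most 62.5 mm and 10.7 degrees, less where a joint would pass 70% of its speed; a pose out of reach is approached as far as the arm can. A call is refused whole if a number of a shift passes 6.25 or a number of a turn 0.188, either way. A call with a gripper value outside its range is refused whole. The fingers move at their own pace and stop on an object; the grip force is fixed at half the most. Time passes only in rows, so rows that do not move let the fingers close. It gives the time, the measured TCP pose, the force and the opening at its end, in the units of the state.
- arm.get_state(): the state, without advancing time (a new reading comes with each control period).
- arm.read_camera(name): name is "side" or "top" or "wrist"; returns a dict with "image" (384x512x3 uint8, blue, green, red), "range_z" (384x512 float32, m along the optical axis (not along the pixel's ray), 0 where there is no reading), "intrinsics" (3x3 intrinsics, pixels), "origin" and "rotation" of the camera in the world. Camera axes: x right, y up, looking along -z (the intrinsics and any distortion apply to the point x, -y, -z); pixel columns grow to the right and rows downward; lengths in m; the calibration is good to about 2 mm. A picture is of the moment at which its call begins.
- arm.close_job(): hands the job in, once; it reports no verdict.
Trained networks look in a picture, given as the dict that the camera call returned (one of the last four; its "shot" number tells which), for a name from the list of things; names that differ only in an ending like _2 or _b are one class to them, and where a whole thing is asked for, a point or a joint stands for the part that bears it (a point fixed in the world has none). Each returns a list of dicts, best first, with "confidence" (0 to 1); they miss things now and then, are a little off and sometimes report something else, mostly with a low value. They report only what shows in the picture. A call takes as long as a camera call.
- arm.recognise(query, picture): "centre" ([x, y, z] in m, in world coordinates, good to about 4 mm: the middle of the surface that is visible of it).
The state is a dict: "time": time; "joint_positions": joint angles; "qvel": joint speeds; "tau": joint torques, N m; "eef_pos": TCP position; "tcp_rot": TCP orientation; "force": force on the tool from outside, world axes, zero at the start; "ft_torque": the same for the moment, N m; "width": finger opening in m.
Only numpy, scipy, OpenCV 4.12 (cv2) and the standard library are available. Lean on these libraries where they do the work, as an engineer would, in place of code of your own. Each camera call takes 0.05 s, during which the arm holds its last target. There are 200 camera calls.

## Working session

There is one attempt and no reset: what is moved stays moved. The work goes in short steps, Python scripts to look and compute and a tool call to move; the robot and the scene stay as the last step left them, time stands still between calls to the robot, and variables do not carry over. Pictures are saved under pics/ and viewed, on a budget of 10 in all, crops included, one or two more only if the job needs it, and the job is handed in when it is done.

Besides the shell and the picture viewer there is one more tool, called as a command line: name --pt "numbers of a row" for each row, then --argument value for the rest. carry_out: Moves the arm, as the interface text tells. Its arguments: {"type":"object","properties":{"series":{"type":"array"}},"required":["series"]}

```bash
mkdir -p pics
cat > h.py <<'E'
import numpy as np, cv2
from cell import arm
def cloud(p):
    K=np.array(p["intrinsics"]);z=p["range_z"];v,u=np.mgrid[:z.shape[0],:z.shape[1]]
    X=np.stack([(u-K[0,2])/K[0,0]*z,-(v-K[1,2])/K[1,1]*z,-z],-1)
    W=X@np.array(p["rotation"]).reshape(3,3).T+np.array(p["origin"])
    W[z<=0]=np.nan
    return W
E
python3 - <<'E'
from h import *
s=arm.get_state();print({k:np.round(v,3) for k,v in s.items()})
ims=[]
for n in ["side","top"]:
    p=arm.read_camera(n);np.save(f"{n}.npy",cloud(p));ims.append(p["image"]);print(n,p["origin"],np.round(p["rotation"],2).tolist())
    for q in ["chest","left_drawer_front","right_drawer_front","lid_edge","lid_hinge","v_block","tall_bush","block","micrometer","stapler","stamp"]:
        r=arm.recognise(q,p);print(q,[(np.round(d["centre"],3).tolist(),round(d["confidence"],2)) for d in r[:2]])
    cv2.imwrite(f"pics/{n}0.png",p["image"])
E
```

```text
{'time': np.float64(0.0), 'joint_positions': array([-1.335,  0.053,  1.402,  0.   ,  1.689, -0.07 ]), 'qvel': array([-0.002, -0.001,  0.001,  0.   ,  0.001,  0.001]), 'tau': array([ 2.0000e-03, -3.8167e+01, -3.6019e+01,  0.0000e+00,  6.0000e-03,
        0.0000e+00]), 'eef_pos': array([ 0.158, -0.5  ,  0.23 ]), 'tcp_rot': array([-0.001,  0.988,  0.152, -0.   ]), 'force': array([ 2.900e-02, -1.000e-03,  1.089e+00]), 'ft_torque': array([-0.021,  0.052, -0.048]), 'width': np.float64(0.085)}Traceback (most recent call last):
  File "<stdin>", line 5, in <module>
  File "h.py", line 6, in cloud
    W=X@np.array(p["rotation"]).reshape(3,3).T+np.array(p["origin"])
        ~~~~~~~~~~~~~~~~~~~~~~~~~~~~~~~^^^^^
ValueError: cannot reshape array of size 4 into shape (3,3)
```

```bash
sed -i 's/np.array(p\["rotation"\]).reshape(3,3).T/R.from_quat(np.roll(p["rotation"],-1)).as_matrix().T/; 1a from scipy.spatial.transform import Rotation as R' h.py
python3 - <<'E'
from h import *
for n in ["side","top"]:
    p=arm.read_camera(n);np.save(f"{n}.npy",cloud(p));print(n,p["origin"])
    for q in ["chest","left_drawer_front","right_drawer_front","lid_edge","lid_hinge","v_block","tall_bush","block","micrometer","stapler","stamp"]:
        r=arm.recognise(q,p);print(q,[(np.round(d["centre"],3).tolist(),round(d["confidence"],2)) for d in r[:2]])
    cv2.imwrite(f"pics/{n}0.png",p["image"])
print(arm.get_state()["time"])
E
```

```text
side [ 0.28779601 -0.93731142  0.5258844 ]
chest [([0.603, -0.155, 0.06], 0.94)]
left_drawer_front []
right_drawer_front [([0.499, -0.126, 0.031], 0.89)]
lid_edge [([0.645, -0.2, 0.173], 0.86)]
lid_hinge [([0.64, -0.205, 0.178], 0.8), ([0.548, -0.29, 0.018], 0.54)]
v_block [([0.47, -0.32, 0.02], 0.67), ([0.577, 0.095, 0.041], 0.61)]
tall_bush [([0.55, -0.288, 0.015], 0.82)]
block [([0.458, -0.234, 0.026], 0.76)]
micrometer [([0.603, -0.313, 0.01], 0.69), ([0.548, -0.294, 0.015], 0.37)]
stapler []
stamp [([0.577, 0.092, 0.046], 0.69)]
top [ 0.42728107 -0.14758476  0.98699556]
chest [([0.606, -0.1, 0.068], 0.97), ([0.656, -0.126, 0.222], 0.48)]
left_drawer_front [([0.555, -0.024, 0.034], 0.62)]
right_drawer_front [([0.502, -0.118, 0.027], 0.91)]
lid_edge [([0.655, -0.124, 0.22], 0.78)]
lid_hinge [([0.661, -0.126, 0.22], 0.61)]
v_block [([0.471, -0.301, 0.026], 0.61)]
tall_bush [([0.549, -0.281, 0.022], 0.61), ([0.654, -0.126, 0.223], 0.58)]
block [([0.459, -0.218, 0.036], 0.43)]
micrometer [([0.607, -0.312, 0.014], 0.89)]
stapler [([0.677, 0.03, 0.036], 0.73), ([0.658, -0.125, 0.22], 0.61)]
stamp [([0.661, -0.126, 0.225], 0.7), ([0.548, -0.282, 0.023], 0.7)]
1.25
```

View pics/side0.png

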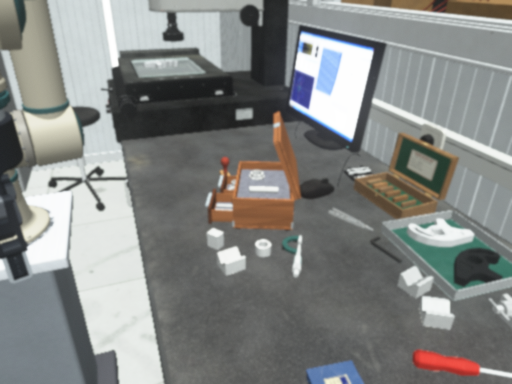

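View pics/top0.png

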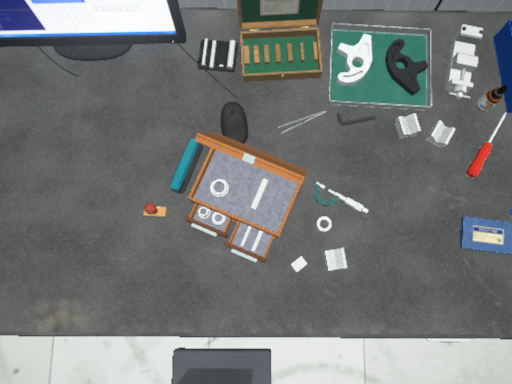

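```bash
cat > fit.py <<'E'
from h import *
from scipy.optimize import least_squares
def fit(W,S):
    a=W.reshape(-1,3); a=a[np.isfinite(a).all(1)]
    m=(abs(a[:,0]-.6)<.16)&(abs(a[:,1]+.12)<.17); a=a[m]
    w=a[(a[:,2]>.078)&(a[:,2]<.094)]
    return a,w
E
python3 - <<'E'
from fit import *
T=np.load("top.npy");S=np.load("side.npy")
a,w=fit(T,S)
r=cv2.minAreaRect(w[:,:2].astype(np.float32)*1000);print(len(w),r,np.round(cv2.boxPoints(r)),np.median(w[:,2]))
# lid plane & table
print("table z",np.nanmedian(T[250:320,350:450,2]), np.nanmedian(S[300:350,200:280,2]))
hi=a[a[:,2]>.11];print("lid pts",len(hi),hi[:,2].max())
b,_=fit(S,S); hb=b[b[:,2]>.11];print(len(hb),hb[:,2].max())
E
```

```text
737 ((624.84033203125, -110.3790512084961), (209.90951538085938, 154.6568145751953), 67.5329360961914) [[ 513. -178.]
 [ 656. -237.]
 [ 736.  -43.]
 [ 593.   16.]] 0.08553987205678648
table z -9.252909392970521e-05 -0.0008933197879141819
lid pts 1706 0.23127828455818433
989 0.2275606648217262
```

Run:
```python
from fit import *
T=np.load("top.npy");S=np.load("side.npy")
a,w=fit(T,S); b,_=fit(S,S)
hi=a[a[:,2]>.205]
vx,vy,x0,y0=cv2.fitLine(hi[:,:2].astype(np.float32),cv2.DIST_HUBER,0,.01,.01).ravel()
print("lid edge yaw",np.degrees(np.arctan2(-vx*np.sign(vy),abs(vy))),x0,y0)
# lid plane from top+side
L=np.vstack([a[(a[:,2]>.12)],b[b[:,2]>.12]])
for n,l in (("t",a[a[:,2]>.12]),("s",b[b[:,2]>.12])):
    c=np.median(l,0);u,s,v=np.linalg.svd(l-c,full_matrices=False);nn=v[2]*np.sign(v[2][2]);print(n,c,nn,s/len(l)**.5,"yaw",np.degrees(np.arctan2(nn[1],nn[0])),"tilt th",np.arctan2(np.hypot(*nn[:2]),nn[2]))
for yaw in (-18,-19,-20,-21,-22):
    t=np.radians(yaw);ex=np.array([np.cos(t),np.sin(t)]);ey=np.array([-np.sin(t),np.cos(t)])
    p=w[:,:2]@np.c_[ex,ey]
    # front wall sharpness
    bins=np.arange(.5,.8,.004);h=np.histogram(p[:,0],bins)[0];hy=np.histogram(p[:,1],np.arange(-.06,.26,.004))[0]
    print(yaw,h.max(),hy.max(),np.round(np.percentile(p[:,0],[.5,99.5]),3),np.round(np.percentile(p[:,1],[.5,99.5]),3))
    print(h.tolist(),hy.tolist())
```

```text
lid edge yaw -22.453726 0.6438206 -0.11990282
t [ 0.65164163 -0.12340292  0.22313933] [ 0.86235492 -0.35634756  0.35966708] [0.06142875 0.03696319 0.00775434] yaw -22.451691385219796 tilt th 1.202885255815491
s [ 0.63511406 -0.19582839  0.18906011] [ 0.85500892 -0.3589468   0.37432198] [0.0708204  0.03624859 0.00663233] yaw -22.77346480252636 tilt th 1.1871308372867333
-18 84 85 [0.545 0.68 ] [-0.018  0.197]
[0, 0, 0, 0, 0, 0, 0, 0, 0, 0, 1, 36, 78, 84, 81, 48, 14, 12, 12, 12, 12, 17, 17, 16, 16, 18, 17, 17, 18, 21, 15, 17, 16, 18, 16, 13, 17, 14, 13, 11, 12, 8, 5, 6, 7, 1, 0, 0, 0, 0, 1, 0, 0, 0, 0, 0, 0, 0, 0, 0, 0, 0, 0, 0, 0, 0, 0, 0, 0, 0, 0, 0, 0, 0, 0] [0, 0, 0, 0, 0, 0, 0, 0, 0, 0, 22, 65, 59, 20, 5, 6, 6, 6, 6, 6, 6, 6, 6, 6, 6, 6, 6, 6, 24, 34, 29, 11, 5, 7, 6, 7, 6, 5, 6, 6, 6, 7, 5, 7, 5, 6, 6, 6, 6, 8, 6, 9, 6, 7, 9, 5, 6, 7, 6, 6, 9, 55, 85, 52, 12, 0, 0, 0, 0, 0, 0, 0, 0, 0, 0, 0, 0, 0, 0]
-19 103 97 [0.545 0.676] [-0.007  0.207]
[0, 0, 0, 0, 0, 0, 0, 0, 0, 0, 1, 46, 100, 103, 69, 17, 12, 11, 12, 12, 13, 18, 18, 15, 17, 17, 17, 17, 20, 18, 17, 15, 17, 16, 16, 14, 17, 1
[... 1302 characters left out ...]
6, 6, 6, 6, 6, 6, 15, 42, 33, 8, 6, 6, 6, 6, 6, 6, 5, 7, 6, 7, 4, 7, 6, 5, 7, 5, 9, 4, 8, 8, 8, 7, 7, 6, 6, 5, 6, 8, 5, 30, 116, 57, 0, 0, 0, 0, 0, 0, 0]
-22 199 110 [0.543 0.665] [0.027 0.237]
[0, 0, 0, 0, 0, 0, 0, 0, 0, 0, 36, 199, 85, 12, 12, 10, 13, 12, 12, 15, 18, 16, 16, 16, 19, 17, 20, 18, 14, 17, 15, 17, 17, 15, 17, 14, 14, 13, 10, 11, 12, 4, 0, 0, 0, 0, 0, 0, 0, 1, 0, 0, 0, 0, 0, 0, 0, 0, 0, 0, 0, 0, 0, 0, 0, 0, 0, 0, 0, 0, 0, 0, 0, 0, 0] [0, 0, 0, 0, 0, 0, 0, 0, 0, 0, 0, 0, 0, 0, 0, 0, 0, 0, 0, 0, 0, 29, 110, 28, 6, 7, 5, 6, 7, 6, 5, 7, 6, 6, 5, 7, 6, 6, 5, 27, 36, 29, 6, 7, 6, 6, 5, 7, 6, 6, 6, 6, 5, 7, 5, 7, 4, 7, 6, 9, 4, 8, 8, 8, 8, 6, 6, 5, 7, 5, 8, 6, 75, 104, 19, 0, 0, 0, 0]
```

```bash
cat >> h.py <<'E'
C=np.array([.618,-.108]);t=np.radians(-22.5);EX=np.array([np.cos(t),np.sin(t)]);EY=np.array([-np.sin(t),np.cos(t)])
def ch(W): 
    q=np.array(W,float).copy(); q[...,:2]=(q[...,:2]-C)@np.c_[EX,EY]; return q
def wo(p): return C+p[0]*EX+p[1]*EY
E
python3 - <<'E'
from h import *
T=ch(np.load("top.npy")).reshape(-1,3);S=ch(np.load("side.npy")).reshape(-1,3)
for n,P in(("T",T),("S",S)):
  for d,(lo,hi) in (("L",(5,97)),("R",(-97,-5))):
    for nm,l2,h2 in (("lip",lo+22,hi-22),):
        q=P[(P[:,1]>l2/1e3)&(P[:,1]<h2/1e3)&(P[:,2]>.03)&(P[:,2]<.06)&(P[:,0]<-.07)&(P[:,0]>-.18)]
        print(n,d,len(q),np.round(np.percentile(q[:,0],[0,2,10,50]),3) if len(q) else "", np.round(q[:,2].max(),3) if len(q) else "")
W=np.array
for n,c in dict(stamp=(.577,.092),stapler=(.677,.03),block=(.459,-.22),vb=(.471,-.31),bush=(.549,-.285),mic=(.605,-.312)).items(): print(n,np.round(ch([*c,0]),3))
for p in [(-.16,.051),(-.16,-.051),(-.09,.051),(-.09,-.051),(.08,0),(.032,0)]: print(p,np.round(wo(p),3))
E
```

```text
T L 262 [-0.119 -0.119 -0.117 -0.106] 0.06
T R 243 [-0.136 -0.136 -0.134 -0.125] 0.059
S L 99 [-0.117 -0.116 -0.113 -0.101] 0.057
S R 98 [-0.134 -0.133 -0.131 -0.12 ] 0.056
stamp [-0.114  0.169  0.   ]
stapler [0.002 0.15  0.   ]
block [-0.104 -0.164  0.   ]
vb [-0.059 -0.243  0.   ]
bush [ 0.004 -0.19   0.   ]
mic [ 0.066 -0.193  0.   ]
(-0.16, 0.051) [0.49 0.  ]
(-0.16, -0.051) [ 0.451 -0.094]
(-0.09, 0.051) [ 0.554 -0.026]
(-0.09, -0.051) [ 0.515 -0.121]
(0.08, 0) [ 0.692 -0.139]
(0.032, 0) [ 0.648 -0.12 ]
```

carry_out --pt "3.6 5.1 0 0 0 -0.0872 1" --pt "3.6 5.1 0 0 0 -0.0872 1" --pt "3.6 5.1 0 0 0 -0.0872 1" --pt "3.6 5.1 0 0 0 -0.0872 1" --pt "3.6 5.1 0 0 0 -0.0872 1" --pt "3.6 5.1 0 0 0 -0.0872 1" --pt "3.6 5.1 0 0 0 -0.0872 1" --pt "3.6 5.1 0 0 0 -0.0872 1" --pt "0 0 -4.5 0 0 0 1" --pt "0 0 -4.5 0 0 0 1" --pt "0 0 -4.5 0 0 0 1" --pt "0 0 0 0 0 0 1"

```text
time: 2.75
eef_pos: [0.4439, -0.092, 0.0934]
tcp_rot: [-0.0, 0.981, -0.195, -0.004]
force: [0.3, 0.8, 1.4]
width: 0.0002
```

carry_out --pt "0 0 -2.85 0 0 0 1" --pt "0 0 -2.85 0 0 0 1" --pt "0.92 -0.38 0 0 0 0 1" --pt "0.55 -0.23 0 0 0 0 1" --pt "0.55 -0.23 0 0 0 0 1" --pt "0.55 -0.23 0 0 0 0 1" --pt "0.55 -0.23 0 0 0 0 1" --pt "0.55 -0.23 0 0 0 0 1" --pt "0.55 -0.23 0 0 0 0 1" --pt "0.55 -0.23 0 0 0 0 1" --pt "0.55 -0.23 0 0 0 0 1" --pt "0.37 -0.15 0 0 0 0 1"

```text
time: 4.25
eef_pos: [0.5033, -0.1165, 0.0393]
tcp_rot: [0.0, 0.981, -0.195, -0.0]
force: [-2.8, 0.8, 1.9]
width: -0.0
```

Run:
```python
from h import *
s=arm.get_state();print(np.round(ch(s["eef_pos"]),4),s["force"])
p=arm.read_camera("side");cv2.imwrite("pics/s1.png",cv2.resize(p["image"][120:290,130:350],None,fx=3,fy=3))
```

```text
[-0.1027 -0.0517  0.0393] [-2.83856685  0.76547632  1.93546144]
```

View pics/s1.png

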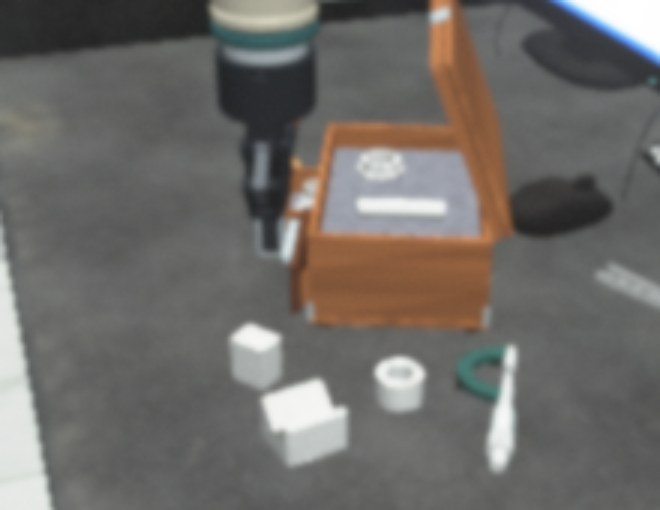

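The side view shows the fingertips on the right pull (about 285,240), with the drawer still slightly open and the bystanders untouched. I'll continue in small steps.

carry_out --pt "0.28 -0.11 0 0 0 0 1" --pt "0.28 -0.11 0 0 0 0 1" --pt "0.28 -0.11 0 0 0 0 1" --pt "0.14 -0.06 0 0 0 0 1"

```text
time: 4.8
eef_pos: [0.5097, -0.1192, 0.039]
tcp_rot: [-0.001, 0.981, -0.195, -0.005]
force: [-24.4, 7.1, 17.0]
width: 0.0001
```

carry_out --pt "-0.92 0.38 0 0 0 0 1" --pt "-2.31 0.95 0 0 0 0 1" --pt "-2.31 0.95 0 0 0 0 1" --pt "0 0 0 0 0 0 1"

```text
time: 5.3
eef_pos: [0.4569, -0.0972, 0.0393]
tcp_rot: [0.0, 0.981, -0.195, 0.0]
force: [0.1, 0.1, 0.2]
width: -0.0001
```

```bash
cat > look.py <<'E'
from h import *
import sys
s=arm.get_state();print(np.round(ch(s["eef_pos"]),4),np.round(s["force"],1),s["time"])
t=arm.read_camera("top");p=arm.read_camera("side")
W=cloud(t);T=ch(W).reshape(-1,3);S=ch(cloud(p)).reshape(-1,3)
w=T[(abs(T[:,0])<.12)&(abs(T[:,1])<.13)&(T[:,2]>.078)&(T[:,2]<.094)]
if len(w)>50:
    r=cv2.minAreaRect(w[:,:2].astype(np.float32)*1000);print("rim in nominal chest frame",np.round(r[0],1),np.round(r[1],1),r[2])
for n,P in(("T",T),("S",S)):
  for d,lo,hi in (("L",.027,.075),("R",-.075,-.027)):
    q=P[(P[:,1]>lo)&(P[:,1]<hi)&(P[:,2]>.03)&(P[:,2]<.06)&(P[:,0]<-.065)&(P[:,0]>-.145)]
    print(n,d,len(q),np.round(np.percentile(q[:,0],[2,10,50]),3) if len(q) else "")
ti=cv2.resize(t["image"][100:290,120:390],None,fx=1.8,fy=1.8);si=cv2.resize(p["image"][100:290,130:370],None,fx=1.8,fy=1.8)
h=min(ti.shape[0],si.shape[0]);im=np.hstack([ti[:h],si[:h]]);im=cv2.resize(im,None,fx=min(1,800/im.shape[1]),fy=min(1,800/im.shape[1]))
cv2.imwrite(f"pics/{sys.argv[1]}.png",im)
E
python3 look.py a1
```

```text
[-0.153  -0.0517  0.0393] [0.1 0.1 0.2] 5.3
rim in nominal chest frame [7.7 0.8] [155.2 210.5] 0.03955062851309776
T L 129 [-0.116 -0.109 -0.084]
T R 171 [-0.085 -0.084 -0.078]
S L 96 [-0.116 -0.114 -0.102]
S R 66 [-0.144 -0.144 -0.081]
```

View pics/a1.png

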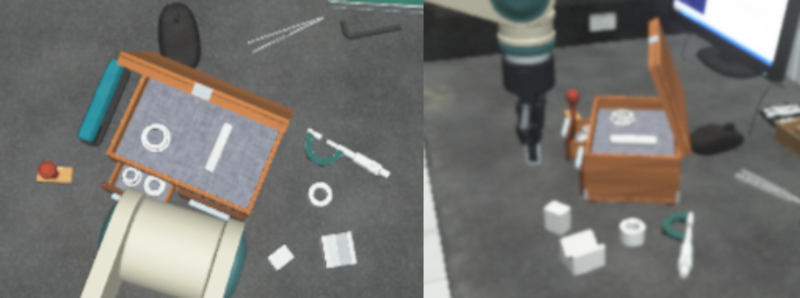

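The top view shows the right drawer flush (lip at −84 mm in the chest frame), and the rim pose is unchanged. The left drawer is still out. Moving to it.

carry_out --pt "1.97 4.76 0 0 0 0 1" --pt "1.97 4.76 0 0 0 0 1" --pt "0.92 -0.38 0 0 0 0 1" --pt "0.55 -0.23 0 0 0 0 1" --pt "0.55 -0.23 0 0 0 0 1" --pt "0.55 -0.23 0 0 0 0 1" --pt "0.55 -0.23 0 0 0 0 1" --pt "0.55 -0.23 0 0 0 0 1" --pt "0.55 -0.23 0 0 0 0 1" --pt "0.46 -0.19 0 0 0 0 1" --pt "0.18 -0.08 0 0 0 0 1" --pt "0.09 -0.04 0 0 0 0 1"

```text
time: 6.9
eef_pos: [0.5463, -0.0229, 0.0392]
tcp_rot: [0.0, 0.981, -0.195, -0.0]
force: [-1.8, -0.4, -1.0]
width: -0.0002
```

Run:
```python
from h import *
s=arm.get_state();print(np.round(ch(s["eef_pos"]),4),s["force"])
```

```text
[-0.0988  0.0512  0.0392] [-1.81595161 -0.43208422 -0.9958902 ]
```

carry_out --pt "0.14 -0.06 0 0 0 0 1" --pt "0.14 -0.06 0 0 0 0 1" --pt "0.05 -0.02 0 0 0 0 1"

```text
time: 7.28
eef_pos: [0.5489, -0.024, 0.0392]
tcp_rot: [-0.0, 0.981, -0.195, -0.001]
force: [-7.6, 1.5, 2.8]
width: -0.0001
```

carry_out --pt "0.07 -0.03 0 0 0 0 1" --pt "0 0 0 0 0 0 1"

```text
time: 7.52
eef_pos: [0.5489, -0.024, 0.0392]
tcp_rot: [-0.0, 0.981, -0.194, -0.002]
force: [-9.8, 2.4, 4.0]
width: -0.0
```

carry_out --pt "-3.7 1.53 0 0 0 0 1" --pt "0 0 5.2 0 0 0 1" --pt "0 0 5.2 0 0 0 1" --pt "0 0 5.2 0 0 0 1" --pt "0 0 5.2 0 0 0 1" --pt "0 0 5.2 0 0 0 1" --pt "4.36 -3.19 0 0 0 0 1" --pt "4.36 -3.19 0 0 0 0 1" --pt "4.36 -3.19 0 0 0 0 1" --pt "4.36 -3.19 0 0 0 0 1" --pt "0 0 0 0 0 0 1"

```text
time: 8.9
eef_pos: [0.69, -0.1395, 0.2926]
tcp_rot: [-0.0, 0.981, -0.196, -0.003]
force: [0.5, 0.5, -1.1]
width: 0.0001
```

```bash
python3 look.py a2
```

```text
[ 0.0786 -0.0016  0.2926] [ 0.5  0.5 -1.1] 8.9
rim in nominal chest frame [  4.8 -87.3] [ 49.6 155.3] 83.5321273803711
T L 0 
T R 73 [-0.086 -0.084 -0.078]
S L 31 [-0.083 -0.082 -0.079]
S R 41 [-0.083 -0.082 -0.078]
```

View pics/a2.png

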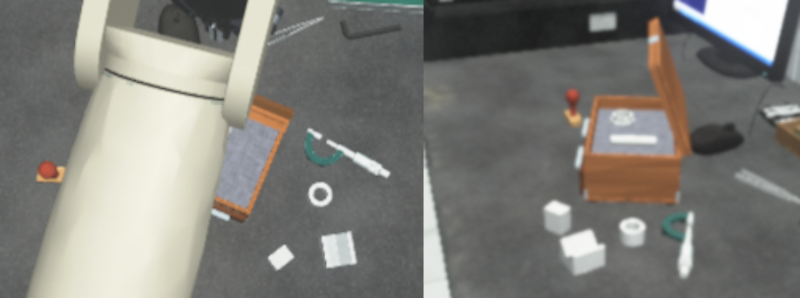

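Both drawers are home (both lips at −83 mm in the side view), and the stamp, block and the other bystanders look unmoved. Next I'll work out the lid arc.

Run:
```python
from h import *
r=.115
def P(th): return np.array([*wo((.070-r*np.cos(th)+.016*np.sin(th)+.011,0)),.086+r*np.sin(th)+.016*np.cos(th)])
ths=np.append(1.24,np.arange(1.15,-.06,-.1))
prev=np.array([.69,-.1395,.2006])
for th in ths: print(round(th,2),np.round((P(th)-prev)*100,2).tolist(),np.round(P(th),4));prev=P(th)
```

```text
1.24 [-1.77, 0.9, -0.06] [ 0.6723 -0.1305  0.2   ]
1.15 [-0.94, 0.39, -0.25] [ 0.6629 -0.1266  0.1975]
1.05 [-1.01, 0.42, -0.38] [ 0.6528 -0.1224  0.1937]
0.95 [-0.97, 0.4, -0.49] [ 0.6431 -0.1184  0.1888]
0.85 [-0.92, 0.38, -0.59] [ 0.6338 -0.1146  0.183 ]
0.75 [-0.86, 0.36, -0.69] [ 0.6252 -0.111   0.1761]
0.65 [-0.8, 0.33, -0.78] [ 0.6172 -0.1077  0.1683]
0.55 [-0.72, 0.3, -0.86] [ 0.61   -0.1047  0.1597]
0.45 [-0.64, 0.26, -0.93] [ 0.6036 -0.102   0.1504]
0.35 [-0.55, 0.23, -1.0] [ 0.5981 -0.0998  0.1405]
0.25 [-0.46, 0.19, -1.05] [ 0.5935 -0.0979  0.13  ]
0.15 [-0.36, 0.15, -1.09] [ 0.59   -0.0964  0.119 ]
0.05 [-0.25, 0.1, -1.13] [ 0.5875 -0.0953  0.1077]
-0.05 [-0.15, 0.06, -1.15] [ 0.586  -0.0947  0.0962]
```

carry_out --pt "0 0 -4.6 0 0 0 1" --pt "0 0 -4.6 0 0 0 1" --pt "0 0 0 0 0 0 1"

```text
time: 9.38
eef_pos: [0.6856, -0.1355, 0.2052]
tcp_rot: [-0.0, 0.981, -0.194, -0.003]
force: [-0.6, 1.1, 0.6]
width: 0.0
```

carry_out --pt "-1.33 0.5 -0.4 0 0 0 1" --pt "-0.94 0.39 -0.25 0 0 0 1" --pt "-1.01 0.42 -0.38 0 0 0 1" --pt "-0.97 0.4 -0.49 0 0 0 1" --pt "0 0 0 0 0 0 1"

```text
time: 10.0
eef_pos: [0.6457, -0.1194, 0.197]
tcp_rot: [0.0, 0.981, -0.194, 0.003]
force: [-0.3, -0.1, -0.0]
width: 0.0002
```

```bash
python3 look.py a3
```

```text
[2.99e-02 1.00e-04 1.97e-01] [-0.3 -0.1 -0. ] 10.0
rim in nominal chest frame [6.7 0.7] [153.2 210.3] 0.10597141832113266
T L 0 
T R 48 [-0.085 -0.084 -0.077]
S L 31 [-0.083 -0.082 -0.079]
S R 41 [-0.083 -0.082 -0.078]
```

View pics/a3.png

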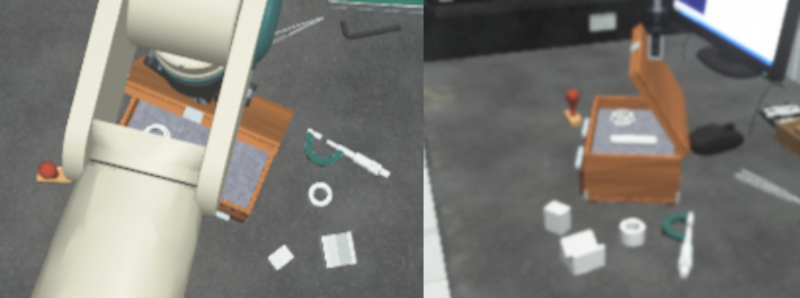

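The lid is coming down (edge from about 655,25 to 635,45 in the side half) with the fingers behind it. Carrying on along the arc.

carry_out --pt "-0.6 0.24 -0.7 0 0 0 1" --pt "-0.6 0.24 -0.7 0 0 0 1" --pt "-0.86 0.36 -0.69 0 0 0 1" --pt "-0.8 0.33 -0.78 0 0 0 1" --pt "-0.72 0.3 -0.86 0 0 0 1" --pt "-0.64 0.26 -0.93 0 0 0 1" --pt "-0.55 0.23 -1.0 0 0 0 1" --pt "-0.46 0.19 -1.05 0 0 0 1" --pt "0 0 0 0 0 0 1"

```text
time: 11.22
eef_pos: [0.5919, -0.098, 0.1235]
tcp_rot: [-0.0, 0.981, -0.195, -0.002]
force: [0.1, 0.1, -0.4]
width: 0.0002
```

carry_out --pt "-0.3 0.12 -0.7 0 0 0 1" --pt "-0.25 0.1 -0.7 0 0 0 1" --pt "0 0 -0.3 0 0 0 1" --pt "0 0 -0.2 0 0 0 1" --pt "0 0 0 0 0 0 1"

```text
time: 11.85
eef_pos: [0.5873, -0.0962, 0.1058]
tcp_rot: [0.0, 0.981, -0.195, -0.0]
force: [0.5, 0.8, 0.8]
width: -0.0003
```

carry_out --pt "0 0 -0.2 0 0 0 1" --pt "0 0 -0.15 0 0 0 1" --pt "0 0 -0.1 0 0 0 1" --pt "0 0 0 0 0 0 1"

```text
time: 12.35
eef_pos: [0.5874, -0.0962, 0.102]
tcp_rot: [0.0, 0.981, -0.195, 0.0]
force: [-3.2, 1.1, 4.3]
width: 0.0
```

carry_out --pt "0 0 -0.1 0 0 0 1" --pt "0 0 -0.05 0 0 0 1" --pt "0 0 0 0 0 0 1"

```text
time: 12.72
eef_pos: [0.5874, -0.0962, 0.1019]
tcp_rot: [0.0, 0.981, -0.195, 0.0]
force: [-6.6, 1.6, 12.1]
width: 0.0002
```

The tip stopped at z = 0.102 with the force climbing, so the lid is seated. I'll lift off and check.

carry_out --pt "0 0 2 0 0 0 1" --pt "0 0 5 0 0 0 1" --pt "0 0 5 0 0 0 1" --pt "-3 -5 2 0 0 0 1" --pt "-3 -5 0 0 0 0 1" --pt "-3 -5 0 0 0 0 1" --pt "-3 -5 0 0 0 0 1" --pt "-3 -5 0 0 0 0 1" --pt "-3 -5 0 0 0 0 1" --pt "-3 -5 0 0 0 0 1" --pt "0 0 0 0 0 0 1"

```text
time: 14.1
eef_pos: [0.375, -0.4492, 0.2402]
tcp_rot: [0.0, 0.98, -0.197, -0.0]
force: [0.6, 1.2, 0.1]
width: -0.0002
```

```bash
python3 look.py a4
python3 - <<'E'
from h import *
p=arm.read_camera("top");T=ch(cloud(p)).reshape(-1,3)
q=T[(abs(T[:,0])<.09)&(abs(T[:,1])<.12)&(T[:,2]>.092)&(T[:,2]<.13)]
r=cv2.minAreaRect(q[:,:2].astype(np.float32)*1000);print("lid top rect",r)
A=np.c_[q[:,:2],np.ones(len(q))];print("plane slope x,y,z0",np.linalg.lstsq(A,q[:,2],rcond=None)[0])
q0=ch(np.load("top.npy")).reshape(-1,3)
for n in ["v_block","tall_bush","block","micrometer","stapler","stamp"]:
    print(n,[np.round(d["centre"],3).tolist() for d in arm.recognise(n,p)[:1]])
E
```

```text
[-0.094  -0.4082  0.2402] [0.6 1.2 0.1] 14.1
T L 145 [-0.086 -0.085 -0.079]
T R 149 [-0.086 -0.084 -0.079]
S L 0 
S R 29 [-0.083 -0.082 -0.08 ]
lid top rect ((-1.3868484497070312, 0.5524368286132812), (150.7515411376953, 214.05055236816406), 0.1437922567129135)
plane slope x,y,z0 [0.00021172 0.00096606 0.10204825]
v_block [[0.468, -0.303, 0.024]]
tall_bush [[0.549, -0.282, 0.024]]
block [[0.46, -0.219, 0.035]]
micrometer [[0.606, -0.311, 0.016]]
stapler [[0.68, 0.03, 0.04]]
stamp [[0.576, 0.09, 0.009]]
```

View pics/a4.png

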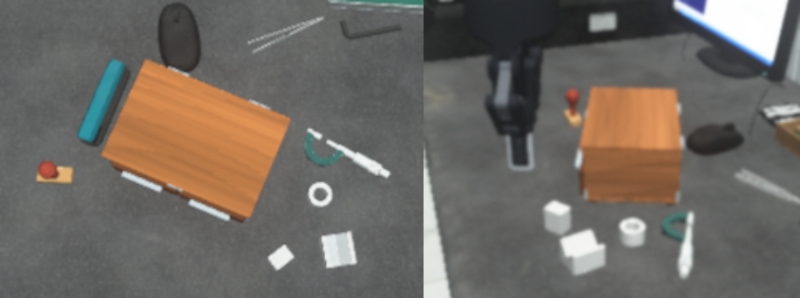

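The lid lies flat at z = 102 mm with slope about 0, both drawers are flush, and the chest and bystanders are where they started. Handing in.

```bash
python3 -c "
from cell import arm
print(arm.close_job())"
```

```text
the job is handed in; nothing more can be done
None
```

The chest is closed and the job is handed in. I pushed the right drawer home first, then the left, then brought the lid down along its arc. It was done after about 14 s on the robot's clock.

**Drawers:** Both pulls stand level, with their outer faces about 84 mm in front of the chest's centre.

**Lid:** It lies flat, with its top at 102.0 mm against the 102 mm given and its slope within 0.001. The last push on it peaked at about 14 N.

**Chest:** After both drawers were in, the upper rim read within about 1 mm of its first position. With the lid shut, only the lid could be measured; it is centred and square with where the chest first stood.

**Bystanders:** All six are where they started, within the few millimetres the networks can resolve.
- The final top-view heights differ a little from the first readings, which I put down to network scatter.
- In the first top view the stamp was misread, but its final position agrees with the side camera's first reading.

**Too hard once:** At the right drawer's stop the last small step was too strong. The push reached about 25 N sideways and 17 N upward for a moment, above the roughly 20 N sliding limit. I backed off, and the chest had shifted no more than about 0.5 mm, which is within measuring error. On the left drawer I kept the push to about 10 N sideways.

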